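Open the sprung hood and gauge the blind bore

TASK

Lift the brazing positioner's hood by the bar on its front and swing it back past the spring's dead point so that it stays fully open by itself. Then take the depth gauge from its wooden rest, lower it upright into the blind bore of the brass block, press until the rod bottoms out (its friction collar gets pushed up by the block's top face), keep hold of it there for a second, and let go, leaving it standing on the bottom of the bore. Do not knock over the flux jar.

Things in the scene. Friction and masses are not known exactly. Their poses are not given: they have to be found in the camera images.
- hood_bar (a point): Middle of the round steel bar (12 mm thick, 130 mm long along this point's y) on the front of the aluminium hood (box of 215 x 183 x 100 mm, open below, clear window on top). The bar runs 35 mm in front of the hood's front sheet on two stays, 10 mm thick, 55 mm either side of this point. Closed: 110 mm above the bench, with free space below the bar. Axes move with the hood; closed, x points horizontally from the bar to the hinge, z up.
- hood_hinge (a point): Point on the hood's hinge axis (which lies along this point's y), midway across the machine, 70 mm above the bench. Closed, the bar's middle is 250 mm ahead (towards -x of this point) of the hinge and 40 mm above it. Axes are the machine's: x from front to back, z up.
- hood (a joint): Hood angle in rad: 0 closed, grows as the bar swings up and back, 1.9 fully open (leaning back, against its stop). A spring strut pulls it shut up to its dead point and open beyond; with the hood's weight the balance lies near 1.0 to 1.1, beyond about 1.2 it swings fully open by itself. Lifting takes about 5 to 7 N at the bar.
- bore_mouth (a point): Centre of the mouth of the blind bore (19 mm wide, 55 mm deep, vertical) in the top face of the brass block (60 x 60 mm) on the machine's rotary table, 110 mm above the bench and 130 mm in front of the hinge, below the closed hood. Axes are the machine's, z up; the block's sides lie along x and y.
- bore_bottom (a point): Centre of the bore's flat bottom, 55 mm below bore_mouth, 55 mm above the bench. Same axes.
- gauge_head (a point): Centre of the depth gauge's square grip head (dark steel, 26 x 26 mm, 40 mm high, faces along this point's x and y), at the top of its 14 mm rod. The gauge is 170 mm long, about 0.3 kg; z points from tip to head; this point lies 150 mm above the tip. It starts upright in a 26 mm deep hole of its wooden rest, tip 18 mm above the bench.
- gauge_tip (a point): Flat lower end of the gauge's rod, on its axis (z points up to the head).
- collar (a joint): Position in m of the aluminium collar (44 mm wide, 16 mm high) that slides on the gauge's rod with about 6 N of friction, more than the gauge's weight: its underside is (25 mm + this value) above the tip. With the rod on the bottom of the bore and the collar on the mouth it reads 0.030; at the start it is lower on the rod.
- rest_top (a point): Centre of the top of the wooden gauge rest (110 x 90 mm, fixed), 44 mm above the bench, at the mouth of its hole.
- flux_jar: White jar, 64 mm wide, 62 mm high, standing loose on the bench; origin at the centre of its underside, z up.
Things that resemble listed ones, but are neither listed nor needed, are in the scene too. What is shaped like the part that bears gauge_head but blue or pink is not meant.

How it is judged:
By the outcome, as a careful person would: the job done as asked, in the order asked, and still so for the second after the job is handed in, with the robot touching nothing.
It also fails if it takes over 64 s, if anything falls off the work surface, if the arm or the gripper's body presses on something with over 40 N, if the wrist force passes 120 N, or if a joint passes its speed limit or range.

ROBOT

A 6-joint arm with a two-finger parallel gripper is mounted at the origin on the work surface. World frame = base frame: x ahead of the robot, y to its left, z up, the work surface at z = 0. Lengths are in m, angles in degrees, forces in N, time in s.
With the tool pointing down it reaches from about 0.35 to 0.775 m from the base axis. Payload 5.5 kg.
Tool frame: the origin (TCP) lies at the very end of the fingers, on their centre line; the grasp point (between the pads) lies 19 mm behind it; z points along the fingers, x is the direction in which the jaws open and shut, and the axes are right-handed (so a half turn about z gives the same grasp; the last joint's range is limited). The gripper opens to 85 mm and grips with 20 to 120 N. Pads are 22 mm wide; open, the fingers measure 114 mm over their backs; the gripper's body (76 mm by 85 mm) begins 54 mm behind the grasp point. The pads swing forward as they close: fully open they stand 13 mm farther back than shut.
Start: joints at [57.834, 17.945, 2.641, 74.691, 0, 82.002], TCP at [0.235, 0.525, 0.231] pointing down, gripper open.
Joint ranges: [-158.12, 158.12], [-49.38, 96.58], [-58.88, 72.47], [-126.05, 133.96], [-84.25, 85.87], [-180, 180]. Speed limits (degrees/s): [147.25, 147.25, 180, 180, 180, 180].

INTERFACE

Orientations are given as a 3x3 rotation matrix whose columns are the frame's x, y, z axes.
In Python, from cell import manip gives the robot as it stands.
- The arm moves only by the shell command python3 -m pendant 'ROWS' [OPENING]. ROWS is JSON, a list of rows, each a list of 6 numbers: the shift along the world's x, y, z in m, then the turn, a rotation vector about the world's x, y, z in degrees. In form: [[tx, ty, tz, rx, ry, rz], ...]. A call has 1 to 20 rows; each row is the pose to reach, as a shift and turn from the pose commanded when the call began; what a row does not reach only later rows make up. A row lasts 1/8 s, in which the tool goes at most 62.5 mm and 10.7 degrees, less where a joint would pass 70% of its speed; a pose out of reach is approached as far as the arm can. A call with a gripper value outside its range is refused whole. OPENING is the finger opening in m, from 0 to 0.0854, set as the call begins (- or left out, the last holds). The fingers move at their own pace and stop on an object; the grip force is fixed at half the most. Time passes only in rows, so rows that repeat a pose let the fingers close. It gives the time, the measured TCP pose, the force and the opening at its end, in the units of the state.
- manip.state(): the state, without advancing time (a new reading comes with each control period).
- manip.grab_frame(name): name is "scene" or "top" or "wrist"; returns the picture (480x640x3 uint8, red, green, blue); there is no depth.
- manip.camera_model(name): a dict with "fov_y" (degrees; the focal length in pixels is half the picture's height over the tangent of half this angle, whatever the lens; pixels are square), "cx", "cy" (the principal point, pixels), "k1" (the pictures are not rectified: a ray, as slopes to the right and down, at radius r is drawn at 1 + k1 r^2 times it, then the intrinsics apply), "R" (3x3) and "t" (3): a world point X has camera coordinates R X + t. Camera axes: x right, y down, z forward; pixel columns grow to the right and rows downward; lengths in m; the calibration is good to about 2 mm. A picture is of the moment at which its call begins: read the wrist's pose just before it. camera_model takes no time and is no camera call; for the wrist camera it gives the pose at the moment of the call.
- manip.close_job(): hands the job in, once; it reports no verdict.
The state is a dict: "time_s": time; "joint_pos": joint angles; "qd": joint speeds; "joint_torque": joint torques, N m; "tcp_pos": TCP position; "tool_rot": TCP orientation; "force": force on the tool from outside, world axes, zero at the start; "wrist_torque": the same for the moment, N m; "grip_width": finger opening in m.
Only numpy, scipy, OpenCV 4.12 (cv2) and the standard library are available. Lean on these libraries where they do the work, as an engineer would, in place of code of your own. Each camera call takes 0.05 s, during which the arm holds its last target. There are 200 camera calls.

## Working session

There is one attempt and no reset: what is moved stays moved. The work goes in short steps, Python scripts to look and compute and a shell command to move; the robot and the scene stay as the last step left them, time stands still between calls to the robot, and variables do not carry over. Pictures are saved under pics/ and viewed, about 8 in all and at most 12, crops included, and the job is handed in when it is done.

```bash
mkdir -p pics; ls
python3 - <<'E'
from cell import manip
import cv2,numpy as np
s=manip.state();print(s['time_s'],s['tcp_pos'],s['tool_rot'],s['grip_width'])
for n in('scene','top'):
    im=manip.grab_frame(n);cv2.imwrite(f'pics/{n}0.png',im[:,:,::-1])
    print(n,manip.camera_model(n))
E
```

```text
pics
0.0 [0.23516262 0.52417635 0.23040659] [[ 4.09427344e-01  9.12342251e-01 -9.31003135e-04]
 [ 9.12340982e-01 -4.09428343e-01 -1.53786136e-03]
 [-1.78423497e-03 -2.19749821e-04 -9.99998384e-01]] 0.0854744850813156
scene {'fov_y': 46.330314894958676, 'cx': 311.22591219772704, 'cy': 233.59013228898016, 'k1': -0.1587714226764037, 'R': array([[ 0.65910605,  0.75196031,  0.01161516],
       [ 0.42790144, -0.36227251, -0.82804528],
       [-0.61844933,  0.5507398 , -0.5605409 ]]), 't': array([-0.43007748, -0.08870515,  1.72678074])}
top {'fov_y': 42.521365706824334, 'cx': 316.82000030565786, 'cy': 236.38553794831964, 'k1': -0.1075841072913138, 'R': array([[-0.01863203, -0.9998218 , -0.00303595],
       [-0.99868179,  0.01875587, -0.0477798 ],
       [ 0.04782823,  0.00214171, -0.99885328]]), 't': array([0.09232797, 0.53856285, 1.3019333 ])}
```

View pics/scene0.png

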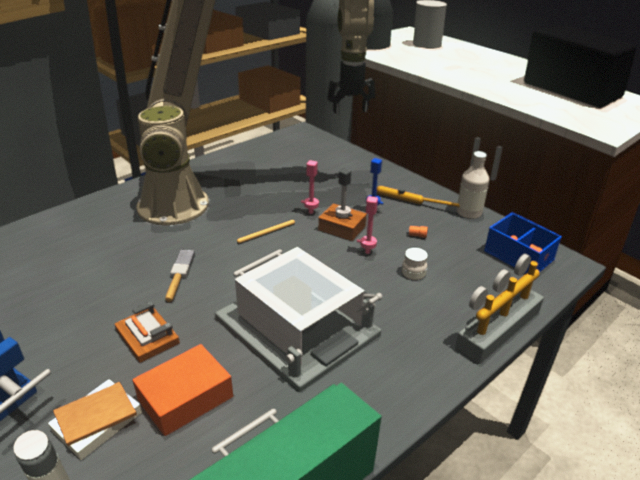

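View pics/top0.png

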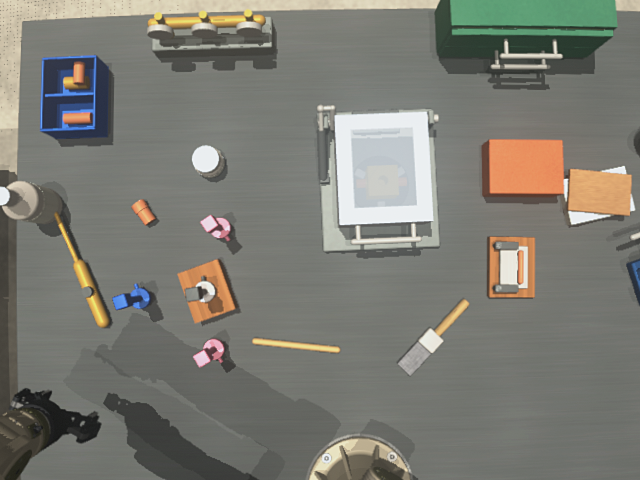

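Scene: the hood is centred at about (385,175) in top, with its bar near (387,238). The rest is at (208,291) with the grey gauge leaning in the view, between pink and blue decoys. The jar is at (208,160). I'll zoom in next.

```bash
cat > h.py <<'E'
from cell import manip
import cv2,numpy as np
def K(m):
    f=240/np.tan(np.radians(m['fov_y']/2)); return f
def ray(m,p):
    f=K(m); d=np.array([(p[0]-m['cx'])/f,(p[1]-m['cy'])/f]); u=d.copy()
    for _ in range(20): u=d/(1+m['k1']*(u@u))
    R=np.array(m['R']);t=np.array(m['t'])
    return -R.T@t, R.T@np.array([u[0],u[1],1])
def onz(m,p,z):
    c,d=ray(m,p); return c+d*(z-c[2])/d[2]
def proj(m,X):
    X=np.array(m['R'])@np.array(X)+np.array(m['t']);u=X[:2]/X[2];u=u*(1+m['k1']*(u@u));return u*K(m)+[m['cx'],m['cy']]
def crop(src,dst,x0,y0,x1,y1,s):
    im=cv2.imread(src)[y0:y1,x0:x1]; return cv2.resize(im,None,fx=s,fy=s,interpolation=cv2.INTER_CUBIC)
E
python3 - <<'E'
from h import *
a=crop('pics/top0.png',0,315,95,445,255,4)[:, :]
b=crop('pics/top0.png',0,165,250,245,330,4)
b=cv2.copyMakeBorder(b,0,a.shape[0]-b.shape[0],0,0,0)
c=np.hstack([a,b])[:600];c=np.hstack([a,b])[40:,:800]
print(c.shape);cv2.imwrite('pics/crop.png',c)
E
```

```text
(600, 800, 3)
```

View pics/crop.png

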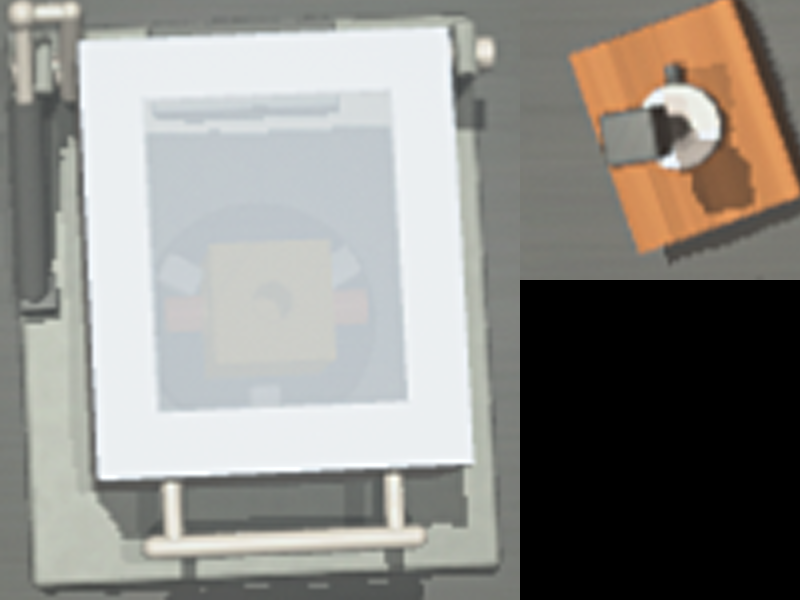

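Run:
```python
from h import *
m=manip.camera_model('top')
L=lambda x,y:(315+x/4-.4,105+y/4-.4)
G=lambda x,y:(165+(x-520)/4-.4,260+y/4-.4)
for n,p,z in[('barL',L(147,548),.112),('barR',L(424,537),.112),('bore',L(272,300),.11)]: print(n,onz(m,p,z))
c=[onz(m,L(*p),.11) for p in[(208,243),(333,238),(338,362),(217,368)]];print('blk',np.round(c,4),np.mean(c,0))
h=[onz(m,G(*p),.188) for p in[(600,115),(655,108),(661,158),(608,166)]];print('head',np.round(h,4),np.mean(h,0))
r=[onz(m,G(*p),.044) for p in[(570,56),(735,0),(800,195),(640,253)]];print('rest',np.round(r,4),np.mean(r,0))
l,rr=onz(m,L(147,548),.112),onz(m,L(424,537),.112)
d=(l-rr)[:2];yaw=np.degrees(np.arctan2(-d[0],d[1]));mid=(l+rr)/2
print('len',np.linalg.norm(d),'yaw',yaw,'mid',mid)
x=np.array([d[1],-d[0]])/np.linalg.norm(d);print('x',x,'hinge',mid[:2]+.25*x,'bore',mid[:2]+.12*x)
print('jar',onz(m,(208,160),.06))
```

```text
barL [0.52389191 0.01418079 0.112     ]
barR [ 0.52673141 -0.12289955  0.112     ]
bore [ 0.64602684 -0.05074163  0.11      ]
blk [[ 0.6751 -0.0196  0.11  ]
 [ 0.6766 -0.082   0.11  ]
 [ 0.6145 -0.0828  0.11  ]
 [ 0.6126 -0.0226  0.11  ]] [ 0.64470278 -0.05173632  0.11      ]
head [[0.4401 0.3285 0.188 ]
 [0.4429 0.3028 0.188 ]
 [0.4198 0.3003 0.188 ]
 [0.4164 0.3251 0.188 ]] [0.42980941 0.31416665 0.188     ]
rest [[0.4664 0.3755 0.044 ]
 [0.4941 0.2883 0.044 ]
 [0.3922 0.2558 0.044 ]
 [0.3633 0.34   0.044 ]] [0.42900174 0.31489658 0.044     ]
len 0.1371097519223417 yaw 1.186663565395937 mid [ 0.52531166 -0.05435938  0.112     ]
x [0.99978553 0.02070971] hinge [ 0.77525804 -0.04918195] bore [ 0.64528593 -0.05187421]
jar [0.70119208 0.305426   0.06      ]
```

```bash
cat >> h.py <<'E'
from scipy.spatial.transform import Rotation as Ro
H=np.array([.7755,-.0500,.07]); YAW=1.3
def bar(th):
    a=np.radians(YAW); dx=-.25*np.cos(th)+.04*np.sin(th); dz=.25*np.sin(th)+.04*np.cos(th)
    return H+np.array([dx*np.cos(a),dx*np.sin(a),dz])
def tool(pitch,yaw=YAW): # pitch deg below horizontal, x in vertical plane
    return (Ro.from_euler('z',yaw,degrees=True)*Ro.from_euler('y',-(90-pitch),degrees=True)*Ro.from_matrix(np.diag([1,-1,-1.]))).as_matrix()
def rel(P,R,P0=None,R0=None):
    s=manip.state()
    P0=s['tcp_pos'] if P0 is None else P0; R0=s['tool_rot'] if R0 is None else R0
    rv=Ro.from_matrix(R@np.array(R0).T).as_rotvec(degrees=True)
    return [round(float(v),4) for v in P-np.array(P0)]+[round(float(v),2) for v in rv]
E
python3 - <<'E'
from h import *
R=tool(30);print(R)
print(rel(bar(0)-.10*R[:,2],R))
print(.112*R[:,2])
P=bar(0)+.012*R[:,2]
for th in np.arange(0,1.46,.1):
    p=30+20*th/1.4;R2=tool(p);print(round(th,1),rel(bar(th)+.012*R2[:,2],R2,P,R))
E
```

```text
[[ 0.4998713   0.02268733  0.8658025 ]
 [ 0.01134367 -0.99974261  0.01964781]
 [ 0.8660254   0.         -0.5       ]]
[0.2038, -0.5819, -0.0705, 34.89, -52.6, -58.27]
[ 0.09696988  0.00220055 -0.056     ]
0.0 [0.0, 0.0, 0.0, 0.0, 0.0, 0.0]
0.1 [0.0051, 0.0001, 0.0245, -0.03, 1.43, -0.0]
0.2 [0.0126, 0.0003, 0.0484, -0.06, 2.86, -0.0]
0.3 [0.0225, 0.0005, 0.0713, -0.1, 4.28, -0.0]
0.4 [0.0347, 0.0008, 0.0932, -0.13, 5.71, -0.0]
0.5 [0.0489, 0.0011, 0.1137, -0.16, 7.14, -0.0]
0.6 [0.0652, 0.0015, 0.1327, -0.19, 8.57, -0.0]
0.7 [0.0833, 0.0019, 0.1499, -0.23, 10.0, 0.0]
0.8 [0.1031, 0.0023, 0.1653, -0.26, 11.43, -0.0]
0.9 [0.1243, 0.0028, 0.1785, -0.29, 12.85, -0.0]
1.0 [0.1467, 0.0033, 0.1896, -0.32, 14.28, -0.0]
1.1 [0.1702, 0.0039, 0.1984, -0.36, 15.71, -0.0]
1.2 [0.1944, 0.0044, 0.2047, -0.39, 17.14, 0.0]
1.3 [0.2192, 0.005, 0.2086, -0.42, 18.57, -0.0]
1.4 [0.2442, 0.0055, 0.21, -0.45, 19.99, -0.0]
```

```bash
python3 -m pendant '[[0.0,-0.05,0.03,0,0,-6],[0.0,-0.1,0.05,0,0,-14],[0.02,-0.16,0.06,3,-5,-22],[0.05,-0.22,0.06,7,-12,-29],[0.08,-0.28,0.06,11,-18,-36],[0.11,-0.34,0.06,15,-24,-42],[0.14,-0.4,0.05,19,-30,-47],[0.16,-0.46,0.03,24,-37,-51],[0.18,-0.52,0.0,29,-44,-55],[0.2038,-0.57,-0.03,33,-50,-58],[0.2038,-0.582,-0.05,34.89,-52.6,-58.27],[0.2038,-0.582,-0.0705,34.89,-52.6,-58.27],[0.2038,-0.582,-0.0705,34.89,-52.6,-58.27],[0.2038,-0.582,-0.0705,34.89,-52.6,-58.27]]' 0.026
python3 - <<'E'
from h import *
R=tool(30);print(rel(bar(0)-.10*R[:,2],R)); s=manip.state();print(s['joint_pos'],s['grip_width'])
m=manip.camera_model('wrist');cv2.imwrite('pics/w1.png',manip.grab_frame('wrist')[:,:,::-1])
a=np.radians(YAW);y=np.array([-np.sin(a),np.cos(a),0])*.065
print(proj(m,bar(0)+y),proj(m,bar(0)-y))
E
```

```text
time_s: 1.85
tcp_pos: [0.4232, -0.1009, 0.2649]
tool_rot: [[0.544, 0.053, 0.838], [0.01, -0.998, 0.056], [0.839, -0.022, -0.543]]
force: [1.0, -0.2, -0.1]
grip_width: 0.026
[0.0158, 0.0433, -0.1049, -1.13, -2.97, -1.75]
[-57.02316664 -33.47761101 -58.86054428  27.656514    47.14298705
  47.22655685] 0.025976067496049818
[232.63934461 105.89897695] [241.14500439 256.35578647]
```

View pics/w1.png

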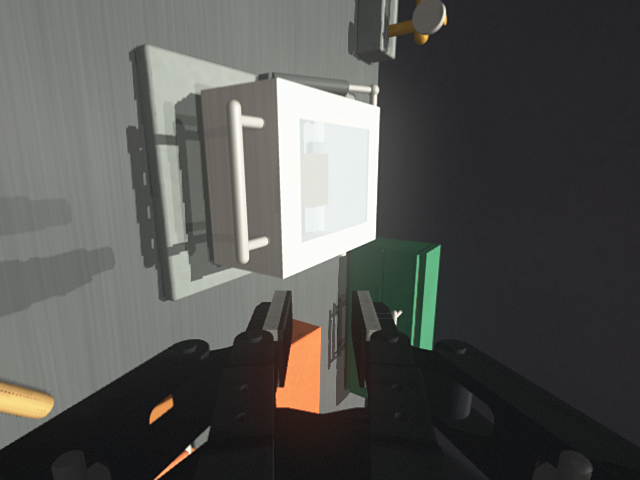

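The bar appears where predicted (233,105)–(241,256), but the arm is folded to its j3 limit, so this pitch is out of reach here. I'll use a steeper 60° approach.

Run:
```python
from h import *
R=tool(60); s=manip.state()
P0=np.array([.235,.525,.231])+[.2038,-.582,-.0705]; R0=tool(30)
print('cmd?',rel(bar(0)-.09*R[:,2],R,P0,R0)); print('meas',rel(bar(0)-.09*R[:,2],R))
```

```text
cmd? [0.0418, 0.0003, 0.0274, -0.68, 29.99, -0.0]
meas [0.0575, 0.0446, -0.0763, -2.26, 26.94, -1.38]
```

```bash
python3 -m pendant '[[0.02,0.02,0,-1,9,0],[0.04,0.035,0,-1.5,18,-1],[0.0575,0.0446,0,-2.3,26.9,-1.4],[0.0575,0.0446,0,-2.3,26.9,-1.4],[0.0575,0.0446,0,-2.3,26.9,-1.4],[0.0575,0.0446,0,-2.3,26.9,-1.4]]' 0.026
python3 - <<'E'
from h import *
R=tool(60);print(rel(bar(0)-.09*R[:,2],R)); s=manip.state();print(s['joint_pos'])
E
```

```text
time_s: 2.65
tcp_pos: [0.4796, -0.0548, 0.2649]
tool_rot: [[0.865, 0.025, 0.502], [0.022, -1.0, 0.012], [0.502, 0.0, -0.865]]
force: [0.0, 0.0, -0.2]
grip_width: 0.026
[0.0009, -0.0019, -0.0769, 0.0, 0.12, -0.13]
[-23.93494344 -16.32404284 -35.47413233  43.18890306  12.40900365
  67.70117095]
```

```bash
python3 -m pendant '[[0.0,0,-0.03,0,0,0],[0.001,-0.002,-0.06,0,0,0],[0.001,-0.002,-0.077,0,0.1,-0.1],[0.001,-0.002,-0.077,0,0.1,-0.1],[0.001,-0.002,-0.077,0,0.1,-0.1]]' 0.022
python3 - <<'E'
from h import *
R=tool(60);print(rel(bar(0)+.016*R[:,2],R)); s=manip.state();print(s['joint_pos'])
m=manip.camera_model('wrist');cv2.imwrite('pics/w2.png',manip.grab_frame('wrist')[:,:,::-1])
a=np.radians(YAW);y=np.array([-np.sin(a),np.cos(a),0])*.065
print(proj(m,bar(0)+y),proj(m,bar(0)-y))
E
```

```text
time_s: 3.28
tcp_pos: [0.4822, -0.0575, 0.1899]
tool_rot: [[0.864, 0.023, 0.502], [0.021, -1.0, 0.011], [0.502, 0.001, -0.865]]
force: [0.8, -0.0, 0.1]
grip_width: 0.0219
[0.0514, 0.002, -0.0937, 0.07, 0.15, -0.03]
[-24.10015248 -13.04973721 -44.22864866  31.11702732  12.39501389
  67.61818959]
[317.48456816 150.84833868] [317.65701511 334.21565126]
```

View pics/w2.png

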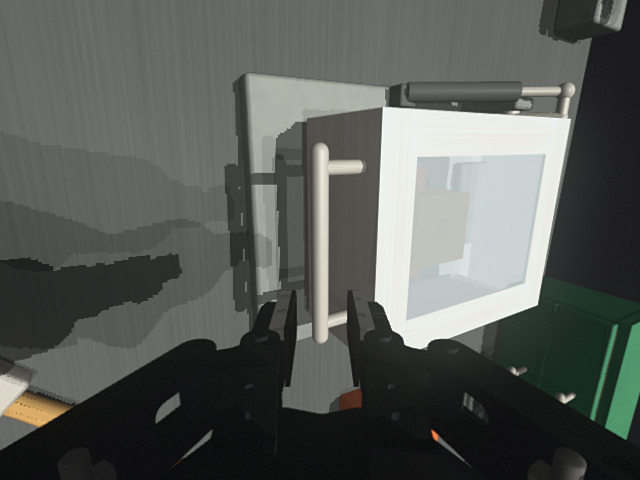

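The bar is at column 320, rows 145–342, and lines up with the gap between the fingers (predicted column 317.6, about 2 mm off). I'll insert now.

```bash
python3 -m pendant '[[0.013,0.0005,-0.023,0,0,0],[0.027,0.001,-0.047,0,0,0],[0.04,0.0015,-0.07,0,0,0],[0.048,0.002,-0.084,0,0,0],[0.053,0.002,-0.093,0,0,0],[0.053,0.002,-0.093,0,0,0],[0.053,0.002,-0.093,0,0,0]]' 0.022
python3 -m pendant '[[0,0,0,0,0,0],[0,0,0,0,0,0],[0,0,0,0,0,0]]' 0.015
python3 - <<'E'
from h import *
s=manip.state();R=np.array(s['tool_rot']);P=s['tcp_pos'];print(rel(bar(0)+.016*tool(60)[:,2],tool(60)),s['grip_width'],s['force'])
for th in np.arange(0.,1.51,.1):
    R2=tool(60+5*th/1.5);print(round(th,1),rel(bar(th)+.016*R2[:,2],R2,bar(0)+.016*tool(60)[:,2],tool(60)))
E
```

```text
time_s: 4.2
tcp_pos: [0.5355, -0.0549, 0.0966]
tool_rot: [[0.865, 0.025, 0.501], [0.022, -1.0, 0.012], [0.501, 0.001, -0.865]]
force: [-0.0, 0.0, -0.2]
grip_width: 0.0222
time_s: 4.58
tcp_pos: [0.5353, -0.0548, 0.0961]
tool_rot: [[0.865, 0.025, 0.501], [0.022, -1.0, 0.012], [0.501, 0.001, -0.865]]
force: [0.7, -0.5, 0.5]
grip_width: 0.0152
[-0.0017, -0.0007, 0.0001, 0.04, 0.07, -0.11] 0.015217753548216707 [ 0.72846087 -0.520885    0.46848798]
0.0 [0.0, 0.0, 0.0, 0.0, 0.0, 0.0]
0.1 [0.0052, 0.0001, 0.0247, -0.01, 0.33, 0.0]
0.2 [0.0128, 0.0003, 0.0488, -0.02, 0.67, -0.0]
0.3 [0.0227, 0.0005, 0.072, -0.02, 1.0, 0.0]
0.4 [0.035, 0.0008, 0.094, -0.03, 1.33, 0.0]
0.5 [0.0494, 0.0011, 0.1147, -0.04, 1.67, 0.0]
0.6 [0.0657, 0.0015, 0.1339, -0.05, 2.0, -0.0]
0.7 [0.084, 0.0019, 0.1513, -0.05, 2.33, -0.0]
0.8 [0.1038, 0.0024, 0.1669, -0.06, 2.67, -0.0]
0.9 [0.1252, 0.0028, 0.1803, -0.07, 3.0, 0.0]
1.0 [0.1477, 0.0034, 0.1915, -0.08, 3.33, 0.0]
1.1 [0.1713, 0.0039, 0.2005, -0.08, 3.67, -0.0]
1.2 [0.1957, 0.0044, 0.207, -0.09, 4.0, -0.0]
1.3 [0.2205, 0.005, 0.211, -0.1, 4.33, 0.0]
1.4 [0.2457, 0.0056, 0.2126, -0.11, 4.67, -0.0]
1.5 [0.2709, 0.0061, 0.2116, -0.11, 5.0, -0.0]
```

```bash
python3 -m pendant '[[0.0025,0,0.0125,0,0.2,0],[0.005,0,0.025,0,0.3,0],[0.009,0,0.037,0,0.5,0],[0.013,0,0.049,0,0.7,0],[0.0177,0,0.061,0,0.8,0],[0.0227,0.0005,0.072,0,1,0],[0.0227,0.0005,0.072,0,1,0]]' 0.015
python3 - <<'E'
from h import *
cv2.imwrite('pics/s3.png',manip.grab_frame('scene')[120:420,150:450,::-1])
E
```

```text
time_s: 5.45
tcp_pos: [0.5526, -0.0536, 0.164]
tool_rot: [[0.88, 0.023, 0.475], [0.02, -1.0, 0.012], [0.475, -0.001, -0.88]]
force: [-14.5, -2.0, 0.7]
grip_width: 0.0151
```

View pics/s3.png

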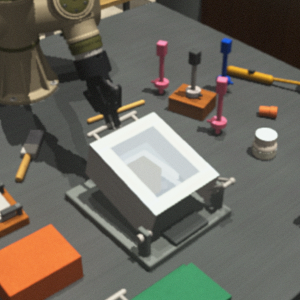

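The hood is rising with the bar held in the fingers, at about 14 N. I'll continue along the arc.

```bash
python3 -m pendant '[[0.006,0,0.011,0,0.2,0],[0.0123,0,0.022,0,0.3,0],[0.019,0,0.033,0,0.5,0],[0.0267,0.0006,0.0427,0,0.7,0],[0.0345,0.001,0.0525,0,0.8,0],[0.043,0.001,0.0619,0,1,0],[0.052,0.001,0.071,0,1.2,0],[0.0613,0.0014,0.0793,0,1.3,0],[0.071,0.0016,0.0875,0,1.5,0],[0.0811,0.0019,0.0949,0,1.7,0]]' 0.015
python3 -m pendant '[[0.0105,0,0.007,0,0.2,0],[0.0214,0.0004,0.0134,0,0.4,0],[0.0325,0.0007,0.0193,0,0.5,0],[0.0439,0.001,0.0246,0,0.7,0],[0.0555,0.0012,0.0294,0,0.8,0],[0.0675,0.0015,0.0336,0,1,0],[0.0795,0.0018,0.0371,0,1.2,0],[0.0919,0.002,0.0401,0,1.3,0],[0.104,0.0023,0.0424,0,1.5,0],[0.1167,0.0026,0.0441,0,1.7,0],[0.129,0.0029,0.0452,0,1.8,0],[0.1419,0.0032,0.0457,0,2,0],[0.1419,0.0032,0.0457,0,2,0],[0.1419,0.0032,0.0457,0,2,0]]' 0.015
python3 - <<'E'
from h import *
s=manip.state();print(s['joint_pos'],bar(1.4))
cv2.imwrite('pics/s4.png',manip.grab_frame('scene')[120:420,150:450,::-1])
E
```

```text
time_s: 6.75
tcp_pos: [0.6389, -0.0522, 0.2626]
tool_rot: [[0.889, 0.025, 0.458], [0.022, -1.0, 0.012], [0.458, -0.001, -0.889]]
force: [-3.2, 1.0, 0.6]
grip_width: 0.0148
time_s: 8.5
tcp_pos: [0.7816, -0.0492, 0.3089]
tool_rot: [[0.903, 0.025, 0.429], [0.022, -1.0, 0.012], [0.429, -0.001, -0.903]]
force: [2.9, -0.6, 0.6]
grip_width: 0.0151
[-11.63161373  20.07144726  10.57611523  55.66550592   5.62644432
  78.20161145] [ 0.77242699 -0.05006974  0.32316112]
```

View pics/s4.png

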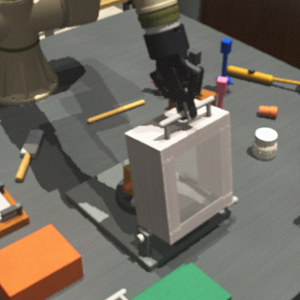

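The hood is at about 1.4 rad, past dead centre, and now pulls open (+2.9 N). I'll release by retracting along the tool axis.

```bash
python3 -m pendant '[[0.0,0,0.0,0,0,0],[-0.006,0,0.013,0,0,0],[-0.014,0,0.03,0,0,0],[-0.026,0,0.052,0,0,0],[-0.06,0,0.08,0,5,0],[-0.11,0.02,0.08,0,10,0],[-0.16,0.06,0.07,0,15,0],[-0.2,0.11,0.05,0,20,1],[-0.24,0.16,0.03,0,25,2],[-0.28,0.21,0.0,0,25.4,3],[-0.31,0.26,-0.02,0,25.4,4],[-0.34,0.31,-0.04,0,25.4,5],[-0.35,0.36,-0.05,0,25.4,6],[-0.35,0.363,-0.06,0,25.4,6],[-0.35,0.363,-0.06,0,25.4,6]]' 0.022
python3 - <<'E'
from h import *
R=tool(90,7);print(rel(np.array([.43,.314,.25]),R)); print(manip.state()['joint_pos'])
cv2.imwrite('pics/s5.png',np.hstack([cv2.resize(manip.grab_frame('scene')[100:400,150:450],(480,480)),manip.grab_frame('wrist')[:,:]])[:, :,::-1])
im=cv2.imread('pics/s5.png');cv2.imwrite('pics/s5.png',cv2.resize(im,(800,343)))
m=manip.camera_model('wrist');print(proj(m,[.43,.314,.188]),K(m))
E
```

```text
time_s: 10.42
tcp_pos: [0.4302, 0.3138, 0.2486]
tool_rot: [[0.992, 0.124, -0.004], [0.124, -0.992, 0.034], [-0.0, -0.034, -0.999]]
force: [-0.9, -0.8, 0.3]
grip_width: 0.0219
[-0.0002, 0.0002, 0.0014, -1.93, -0.25, -0.14]
[ 26.42235827  12.23959531  -2.55336486  74.57884054   1.84098984
 109.29617969]
[319.79624794 265.22413952] 355.3084070062929
```

View pics/s5.png

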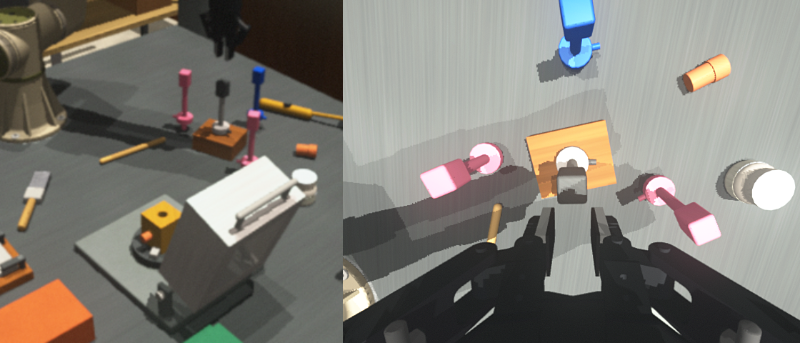

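The hood rests fully open and the bore is exposed. The grey head sits in front of the fingers; next a close crop for its exact position and yaw.

Run:
```python
from h import *
im=manip.grab_frame('wrist')[:,:,::-1];cv2.imwrite('pics/w6f.png',im)
cv2.imwrite('pics/w6.png',cv2.resize(im[200:300,270:370],(600,600),interpolation=cv2.INTER_CUBIC))
m=manip.camera_model('wrist');R=tool(90,7)
for a,b in[(-1,-1),(-1,1),(1,1),(1,-1)]:
    print((proj(m,np.array([.43,.314,.188])+.013*(a*R[:,0]+b*R[:,1]))-[270,200])*6)
```

```text
[165.06030249 264.43838132]
[169.14358251 511.09924165]
[422.4455546 511.0404343]
[425.65474263 264.37861602]
```

View pics/w6.png

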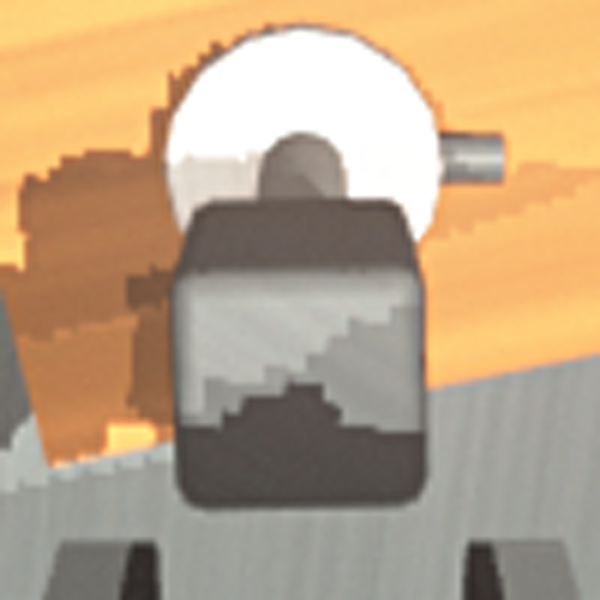

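The head is within 0.5 mm of the prediction (columns 172–428, rows 268–508 in the crop) and its yaw matches. I'll grasp it, then lift.

```bash
python3 -m pendant '[[0,0,0,-1.9,-0.2,0],[0,0,0,-1.9,-0.2,0],[0.0003,0.0002,-0.02,-1.9,-0.2,0],[0.0003,0.0002,-0.04,-1.9,-0.2,0],[0.0003,0.0002,-0.06,-1.9,-0.2,0],[0.0003,0.0002,-0.08,-1.9,-0.2,0],[0.0003,0.0002,-0.099,-1.9,-0.2,0],[0.0003,0.0002,-0.099,-1.9,-0.2,0],[0.0003,0.0002,-0.099,-1.9,-0.2,0]]' 0.055
python3 -m pendant '[[0,0,0,0,0,0],[0,0,0,0,0,0],[0,0,0,0,0,0],[0,0,0,0,0,0],[0,0,0,0,0,0],[0,0,0,0,0,0]]' 0.015
python3 -m pendant '[[0,0,0.01,0,0,0],[0,0,0.02,0,0,0],[0,0,0.035,0,0,0],[0,0,0.06,0,0,0],[0,0,0.09,0,0,0],[0,0,0.11,0,0,0],[0,0,0.11,0,0,0],[0,0,0.11,0,0,0]]'
python3 - <<'E'
from h import *
# bore estimate from top camera now that it's exposed
cv2.imwrite('pics/t7f.png',manip.grab_frame('top')[:,:,::-1])
cv2.imwrite('pics/t7.png',cv2.resize(cv2.imread('pics/t7f.png')[145:205,350:410],(480,480),interpolation=cv2.INTER_CUBIC))
m=manip.camera_model('top');print(proj(m,[.645,-.0519,.11]),(proj(m,[.645,-.0519,.11])-[350,145])*8)
E
```

```text
time_s: 11.7
tcp_pos: [0.4317, 0.3141, 0.1501]
tool_rot: [[0.992, 0.122, 0.0], [0.122, -0.992, 0.002], [0.0, -0.002, -1.0]]
force: [1.0, -0.7, -0.5]
grip_width: 0.0549
time_s: 12.45
tcp_pos: [0.4314, 0.3143, 0.1504]
tool_rot: [[0.992, 0.123, 0.001], [0.123, -0.992, 0.002], [0.001, -0.002, -1.0]]
force: [-1.8, -0.5, 5.7]
grip_width: 0.0254
time_s: 13.45
tcp_pos: [0.431, 0.3139, 0.2588]
tool_rot: [[0.992, 0.123, -0.001], [0.123, -0.992, 0.001], [-0.001, -0.001, -1.0]]
force: [-0.5, 0.3, -3.0]
grip_width: 0.0254
[383.19495704 180.10319606] [265.55965629 280.8255685 ]
```

View pics/t7.png

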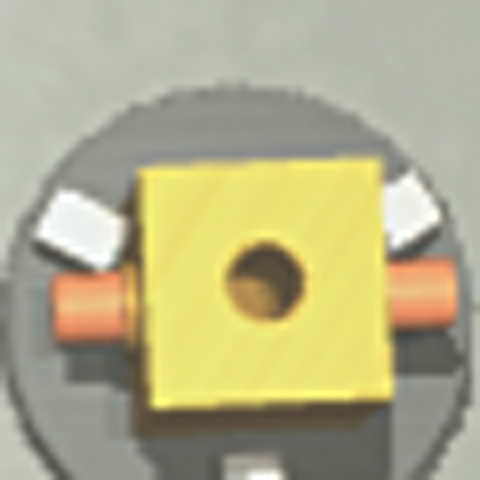

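The gauge is held (25.4 mm width, −3 N). The bore centre in the crop is at (265,281), giving about (0.6456, −0.0508). I'll carry the gauge above it.

```bash
python3 -m pendant '[[0,-0.02,0.01,0,0,0],[0,-0.05,0.02,0,0,0],[0.01,-0.09,0.03,0,0,0],[0.03,-0.13,0.03,0,0,0],[0.05,-0.17,0.03,0,0,0],[0.08,-0.21,0.03,0,0,0],[0.11,-0.25,0.03,0,0,0],[0.14,-0.29,0.03,0,0,0],[0.17,-0.32,0.03,0,0,0],[0.195,-0.345,0.03,0,0,0],[0.21,-0.36,0.025,0,0,0],[0.2146,-0.3647,0.02,0,0,0],[0.2146,-0.3647,0.015,0,0,0],[0.2146,-0.3647,0.01,0,0,0],[0.2146,-0.3647,0.01,0,0,0],[0.2146,-0.3647,0.01,0,0,0]]'
python3 - <<'E'
from h import *
s=manip.state();print(s['tcp_pos'],s['tool_rot'][:,2],s['force'])
ms=manip.camera_model('scene');P=np.array(s['tcp_pos'])
im=manip.grab_frame('scene')[:,:,::-1];w=manip.grab_frame('wrist')[:,:,::-1]
tip=P+.1324*np.array(s['tool_rot'])[:,2]
c=np.round(proj(ms,[.6456,-.0508,.12])).astype(int);x0,y0=c-30
a=cv2.resize(im[y0-20:y0+60,x0-10:x0+70],(480,480),interpolation=cv2.INTER_CUBIC)
print(x0-10,y0-20,'tip',proj(ms,tip),'bore',proj(ms,[.6456,-.0508,.11]),'tip3d',tip)
cv2.imwrite('pics/s8.png',np.hstack([a,w[:, 160:480]]))
E
```

```text
time_s: 15.5
tcp_pos: [0.6456, -0.05, 0.2699]
tool_rot: [[0.992, 0.124, 0.0], [0.124, -0.992, 0.001], [0.0, -0.001, -1.0]]
force: [0.4, -0.7, -2.6]
grip_width: 0.0253
[ 0.64563041 -0.05004029  0.26988027] [ 4.96741244e-05  1.20030727e-03 -9.99999278e-01] [ 0.39262689 -0.65863727 -2.61358901]
252 232 tip [292.69518838 275.64648289] bore [292.45934155 285.55788653] tip3d [ 0.64563699 -0.04988137  0.13748036]
```

View pics/s8.png

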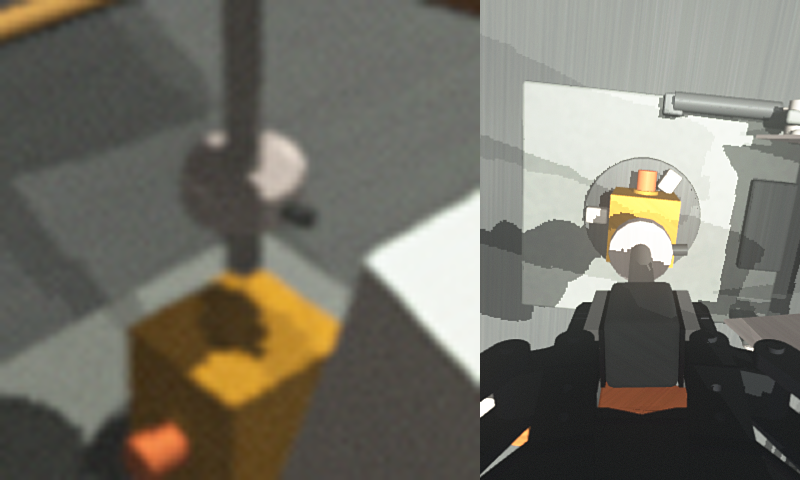

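Run:
```python
from h import *
ms=manip.camera_model('scene')
a=np.radians(1.4);ex=np.array([np.cos(a),np.sin(a),0])*.03;ey=np.array([-np.sin(a),np.cos(a),0])*.03
B=np.array([.6456,-.0508,.11])
for n,v in[('left',-ex-ey),('bottom',ex-ey),('right',ex+ey),('top',-ex+ey)]: print(n,(proj(ms,B+v)-[252,232]+.5)*6-.5)
print((proj(ms,B)-[252,232]+.5)*6-.5)
print((onz(ms,(252+235.5/6-.5+.08,232+326/6-.5),.11)))
# top refined: yellow mask centroid
im=cv2.imread('pics/t7f.png');hsv=cv2.cvtColor(im,cv2.COLOR_BGR2HSV);mk=cv2.inRange(hsv,(22,100,150),(35,255,255))
mk[:, :350]=0;mk[:,410:]=0;mk[:145]=0;mk[205:]=0
c=max(cv2.findContours(mk,cv2.RETR_EXTERNAL,2)[0],key=cv2.contourArea);r=cv2.minAreaRect(c);print(r,onz(manip.camera_model('top'),r[0],.11))
```

```text
left [130.52755954 319.6264222 ]
bottom [237.17105806 398.99394759]
right [360.31991233 327.96258879]
top [252.92219316 252.70392515]
[245.25604932 323.8473192 ]
[ 0.64400746 -0.05415451  0.11      ]
((382.672119140625, 179.94140625), (30.012508392333984, 30.511884689331055), 87.1375961303711) [ 0.64534131 -0.05086753  0.11      ]
```

The rod hangs over the block's top face; its predicted and observed positions agree to about 1 mm, and the right corner is hidden by the hood edge. I'll lower it carefully and watch the force.

```bash
python3 -m pendant '[[0,-0.0006,-0.01,0,0,0],[0,-0.0006,-0.02,0,0,0],[0,-0.0006,-0.026,0,0,0],[0,-0.0006,-0.029,0,0,0],[0,-0.0006,-0.032,0,0,0],[0,-0.0006,-0.034,0,0,0],[0,-0.0006,-0.034,0,0,0]]'
python3 -m pendant '[[0,0,-0.001,0,0,0],[0,0,-0.002,0,0,0],[0,0,-0.003,0,0,0],[0,0,-0.004,0,0,0],[0,0,-0.005,0,0,0],[0,0,-0.006,0,0,0],[0,0,-0.006,0,0,0]]'
```

```text
time_s: 16.48
tcp_pos: [0.6459, -0.0512, 0.2353]
tool_rot: [[0.992, 0.123, -0.001], [0.123, -0.992, 0.001], [-0.0, -0.001, -1.0]]
force: [0.3, 0.1, -2.6]
grip_width: 0.0255
time_s: 17.35
tcp_pos: [0.6458, -0.0512, 0.2293]
tool_rot: [[0.992, 0.123, -0.001], [0.123, -0.992, 0.001], [-0.0, -0.001, -1.0]]
force: [-0.4, -0.0, -3.3]
grip_width: 0.0255
```

No contact at a tip height of about 97 mm, so it is in the bore. I'll go on towards the bottom.

```bash
python3 -m pendant '[[0,0,-0.003,0,0,0],[0,0,-0.006,0,0,0],[0,0,-0.009,0,0,0],[0,0,-0.012,0,0,0],[0,0,-0.015,0,0,0],[0,0,-0.018,0,0,0],[0,0,-0.021,0,0,0],[0,0,-0.024,0,0,0],[0,0,-0.027,0,0,0],[0,0,-0.03,0,0,0]]'
python3 -m pendant '[[0,0,-0.002,0,0,0],[0,0,-0.004,0,0,0],[0,0,-0.006,0,0,0],[0,0,-0.008,0,0,0],[0,0,-0.008,0,0,0]]'
```

```text
time_s: 18.6
tcp_pos: [0.6458, -0.0512, 0.1995]
tool_rot: [[0.992, 0.123, -0.0], [0.123, -0.992, 0.001], [-0.0, -0.001, -1.0]]
force: [-3.5, 0.5, 3.5]
grip_width: 0.0257
time_s: 19.23
tcp_pos: [0.6458, -0.0512, 0.191]
tool_rot: [[0.992, 0.123, -0.001], [0.123, -0.992, 0.001], [-0.001, -0.001, -1.0]]
force: [-1.7, 0.2, 3.0]
grip_width: 0.0252
```

```bash
python3 -m pendant '[[0,0,-0.001,0,0,0],[0,0,-0.002,0,0,0],[0,0,-0.003,0,0,0],[0,0,-0.004,0,0,0],[0,0,-0.004,0,0,0]]'
python3 -m pendant '[[0,0,-0.001,0,0,0],[0,0,-0.002,0,0,0],[0,0,-0.002,0,0,0]]'
```

```text
time_s: 19.85
tcp_pos: [0.6459, -0.0513, 0.1875]
tool_rot: [[0.992, 0.123, -0.0], [0.123, -0.992, 0.001], [-0.0, -0.001, -1.0]]
force: [-2.3, 0.5, 5.1]
grip_width: 0.0254
time_s: 20.23
tcp_pos: [0.6459, -0.0512, 0.1874]
tool_rot: [[0.992, 0.123, 0.001], [0.123, -0.992, 0.001], [0.001, -0.001, -1.0]]
force: [-5.4, -0.3, 13.1]
grip_width: 0.0252
```

It bottomed at TCP 0.1874, exactly as computed. I'll press a little more, hold, relax the press and release.

```bash
python3 -m pendant '[[0,0,-0.001,0,0,0],[0,0,-0.002,0,0,0],[0,0,-0.002,0,0,0],[0,0,-0.002,0,0,0],[0,0,-0.002,0,0,0],[0,0,-0.002,0,0,0],[0,0,-0.002,0,0,0],[0,0,-0.002,0,0,0],[0,0,-0.002,0,0,0],[0,0,-0.002,0,0,0],[0,0,-0.002,0,0,0],[0,0,-0.002,0,0,0],[0,0,-0.002,0,0,0],[0,0,-0.002,0,0,0]]'
python3 -m pendant '[[0,0,0.001,0,0,0],[0,0,0.0025,0,0,0],[0,0,0.0025,0,0,0],[0,0,0.0025,0,0,0]]'
python3 -m pendant '[[0,0,0,0,0,0],[0,0,0,0,0,0],[0,0,0,0,0,0],[0,0,0,0,0,0],[0,0,0,0,0,0]]' 0.05
python3 -m pendant '[[0,0,0.01,0,0,0],[0,0,0.02,0,0,0],[0,0,0.04,0,0,0],[0,0,0.06,0,0,0],[0,0,0.09,0,0,0],[-0.03,0,0.12,0,0,0],[-0.06,0.04,0.12,0,0,0],[-0.09,0.08,0.12,0,0,0],[-0.12,0.12,0.12,0,0,0],[-0.15,0.16,0.12,0,0,0],[-0.15,0.16,0.12,0,0,0],[-0.15,0.16,0.12,0,0,0]]'
python3 - <<'E'
from h import *
im=manip.grab_frame('scene')[:,:,::-1];t=manip.grab_frame('top')[:,:,::-1]
cv2.imwrite('pics/f9.png',np.hstack([cv2.resize(im[170:350,210:430],(489,400),interpolation=cv2.INTER_CUBIC),cv2.resize(t[100:260,300:424],(310,400),interpolation=cv2.INTER_CUBIC)]))
ms=manip.camera_model('scene')
q=lambda X:(proj(ms,X)-[210,170])*400/180
print('head top',q([.6456,-.0508,.225]),'collar top',q([.6456,-.0508,.126]))
E
```

```text
time_s: 21.98
tcp_pos: [0.646, -0.0513, 0.1874]
tool_rot: [[0.992, 0.123, 0.003], [0.123, -0.992, 0.0], [0.003, 0.0, -1.0]]
force: [-7.9, 0.6, 22.3]
grip_width: 0.0254
time_s: 22.48
tcp_pos: [0.6459, -0.0513, 0.1874]
tool_rot: [[0.992, 0.123, 0.001], [0.123, -0.992, 0.001], [0.001, -0.001, -1.0]]
force: [-3.7, 0.9, 12.1]
grip_width: 0.0255
time_s: 23.1
tcp_pos: [0.6459, -0.0512, 0.1857]
tool_rot: [[0.992, 0.123, -0.001], [0.123, -0.992, 0.001], [-0.0, -0.001, -1.0]]
force: [0.2, -0.1, -0.8]
grip_width: 0.0498
time_s: 24.6
tcp_pos: [0.4964, 0.1088, 0.3069]
tool_rot: [[0.992, 0.123, 0.002], [0.123, -0.992, 0.001], [0.002, -0.001, -1.0]]
force: [0.3, -0.6, -0.1]
grip_width: 0.0502
head top [182.31258622 162.17049544] collar top [183.11508139 244.24987948]
```

View pics/f9.png

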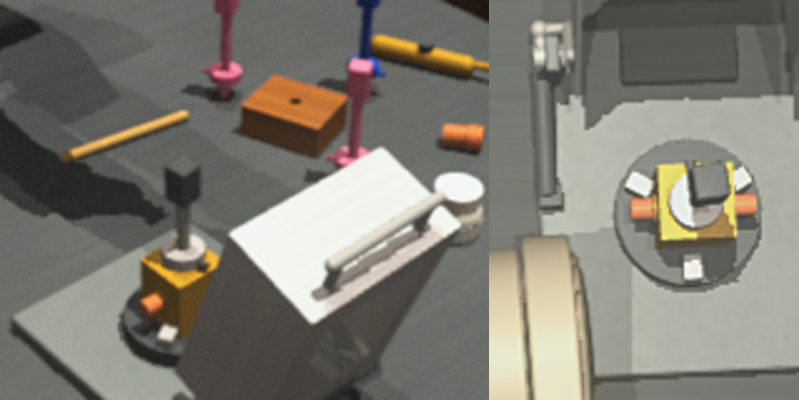

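The gauge stands upright in the bore with its collar on the block's top face. Its head top is near (182,160) against a predicted (182,162). The hood is open, the jar is standing, and the arm is clear, so I'll hand the job in.

```bash
python3 -c "
from cell import manip
print(manip.close_job(), manip.state()['time_s'])"
```

```text
the job is handed in; nothing more can be done
the job is handed in; nothing more can be done
```

The job is done and was handed in at about 25 s. The hand-in gives no verdict.

- **Hood:** I lifted it by the bar with the fingers loosely around it, let go at about 1.4 rad, and it swung fully open by itself. It was still open in the last pictures.
- **Gauge:** I took it from its rest and lowered it into the bore; the collar slid at about 6 N. It bottomed with the TCP at z = 0.1874, the height computed for the bore's bottom. I pressed to 22 N, held for over 1.5 s, eased off and let go.
- **Last picture:** The gauge stands upright within about 2 pixels of the predicted spot, with its collar on the block's top face. The flux jar is upright and the arm is clear of everything.
- **Problems:** My first approach pose to the bar (tool 30° below horizontal) was out of reach and ran into the third joint's range limit, with no contact seen. I switched to 60°. The scene camera showed the block about 1.4 pixels lower than predicted, and the rod tip about the same, so I treated it as an offset of the camera. The insertion met no resistance.

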